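Tap the torch home in its charging cradle

ROBOT

A 6-joint arm with a two-finger parallel gripper is mounted at the origin on the work surface. World frame = base frame: x ahead of the robot, y to its left, z up, the work surface at z = 0. Lengths are in mm, angles in rad, forces in N, time in s.
With the tool pointing down it reaches from about 350 to 875 mm from the base axis. Payload 4.2 kg.
Tool frame: the origin (TCP) lies at the very end of the fingers, on their centre line; the grasp point (between the pads) lies 19 mm behind it; z points along the fingers, y is the direction in which the jaws open and shut (so a half turn about z gives the same grasp; the last joint's range is limited). The gripper opens to 87 mm and grips with 3 to 60 N. Pads are 19 mm wide; open, the fingers measure 117 mm over their backs; the gripper's body (75 mm by 190 mm) begins 51 mm behind the grasp point.
Start: joints at [1.425, 0.385, 0.008, 0, -1.194, -0.259], TCP at [246.113, 574.48, 222.55] pointing down, gripper open.
Joint ranges: [-3.14, 3.14], [-1.21, 2.06], [-1.07, 1.41], [-3.16, 2.05], [-2.99, -0.16], [-3.1, 3.1]. Speed limits (rad/s): [2.79, 2.79, 3.14, 3.14, 3.14, 3.14].

INTERFACE

Orientations are given as a unit quaternion [w, x, y, z].
In Python, from station import arm, eyes, spotter gives the robot as it stands.
- The arm moves only by the shell command python3 -m crank 'ROWS' [OPENING]. ROWS is JSON, a list of rows, each a list of 2 entries, a list of its own where there are three numbers: the shift along the tool's x, y, z normalised to -1 to 1, where 1 is 250 mm, then the turn about the tool's z normalised to -1 to 1, where 1 is 0.5 rad. In form: [[[x, y, z], spin], ...]. A call has 1 to 12 rows; each row is the pose to reach, as a shift and turn from the pose measured when the call began, along the tool's axes at that moment; what a row does not reach only later rows make up. A row lasts 1/10 s, in which the tool goes at most 50 mm and 8.59 degrees, less where a joint would pass 70% of its speed; a pose out of reach is approached as far as the arm can. A call with a number of a shift or a turn outside -1 to 1 is refused whole. A call with a gripper value outside its range is refused whole. OPENING is the closure in counts, from 0 (fully open) to 255 (shut), set as the call begins (- or left out, the last holds). The fingers move at their own pace and stop on an object; the grip force is fixed at half the most. Time passes only in rows, so rows that repeat a pose let the fingers close. It gives the time, the measured TCP pose, the force and the opening at its end, in the units of the state.
- arm.get_state(): the state, without advancing time (a new reading comes with each control period).
- eyes.grab_frame(name): name is "side" or "top"; returns the picture (400x640x3 uint8, blue, green, red); there is no depth.
- eyes.camera_model(name): a dict with "intrinsics" (3x3 intrinsics, pixels), "distortion" ([k1, k2, p1, p2, k3] as OpenCV has them; the pictures are not rectified), "extrinsics" (4x4, takes a point from world to camera coordinates). Camera axes: x right, y down, z forward; pixel columns grow to the right and rows downward; lengths in mm; the calibration is good to about 2 mm. A picture is of the moment at which its call begins. camera_model takes no time and is no camera call.
- arm.sign_off(): hands the job in, once; it reports no verdict.
Trained networks look in the newest picture that a camera, given by its name, has taken for a name from the list of things; names that differ only in an ending like _2 or _b are one class to them, and where a whole thing is asked for, a point or a joint stands for the part that bears it (a point fixed in the world has none). Each returns a list of dicts, best first, with "p" (0 to 1); they miss things now and then, are a little off and sometimes report something else, mostly with a low value. They report only what shows in the picture. A call takes as long as a camera call. They do not tell look-alikes from the thing itself.
- spotter.masks_of(camera, target): "region" (400x640 bool, what is visible of it) and "box" ([left, top, width, height] in pixels, round what is visible of it).
The state is a dict: "t": time; "qpos": joint angles; "qd": joint speeds; "tau": joint torques, N m; "position": TCP position; "ee_rot": TCP orientation; "force": force on the tool from outside, world axes, zero at the start; "torque": the same for the moment, N m; "grip_width": finger opening in mm.
Only numpy, scipy, OpenCV 4.12 (cv2) and the standard library are available. Lean on these libraries where they do the work, as an engineer would, in place of code of your own. Each camera call takes 0.05 s, during which the arm holds its last target. There are 200 camera calls.

TASK

Pick up the beech brush from its mat and, with the plain end of its handle, nudge the yellow torch along the charging cradle in small gentle taps until it rests against the contact block hidden under the hood; never shove it, the contacts bend if it is pushed hard. Then stand the brush back on its bristles on the rubber mat and let go. Do not touch the torch with the gripper, and leave the tins and the tub where they are.

Things in the scene. Friction and masses are not known exactly. Their poses are not given: they have to be found in the camera images.
- cradle: Fixed grey charging cradle, 250 x 60 mm, with a straight channel 40 mm wide along its x axis; +x is the way in, z up. Origin on the shelf surface, on the channel's centre line. Base from x = -70 (open end) to +180 mm; channel floor 30 mm above the shelf; low side walls 8 mm thick, top 48 mm above the shelf, up to x = +50 mm, where the hood begins.
- hood_mouth (a point): Centre of the hood's open mouth at channel-floor height (cradle x = +50 mm, z = 30 mm); cradle axes. The closed hood runs from here to cradle x = +180 mm; inner roof 74 mm, outer top 78 mm above the shelf. Under it, out of sight, a rigid contact block 36 mm wide crosses the channel, its face somewhere between cradle x = +120 and +155 mm, different each time.
- torch: Loose yellow plastic torch, a box 90 x 35 x 30 mm (x, y, z), 0.13 to 0.25 kg, lens end at +x, flat tail at -x, black button on top. Origin: centre of its underside. It lies in the cradle's channel, lens towards the hood (+x along the cradle's +x), and slides with 1 to 3 N of friction. Harmless: up to 20 N from the brush, speeds up to 0.15 m/s.
- torch_tail (a point): Centre of the torch's flat tail face (x = -45 mm, 15 mm above its underside), the face to be tapped. Axes as the torch.
- brush: Loose beech brush, 0.14 kg, standing on its bristles. Head 60 x 44 mm (x, y): 18 mm of stiff black bristle under an 18 mm beech block. Straight handle 20 mm wide (y), z 18 to 36 mm, from the head along +x to its plain flat end at x = 230 mm. Origin: under the bristles, below the head's centre; z up.
- brush_grip (a point): Point on the axis of the brush handle 50 mm from the head centre, 35 mm from the brush's centre of mass: a good place to grip across the 20 mm width. Brush axes; 27 mm above the bristle tips.
- brush_tip (a point): Centre of the plain flat end of the brush handle (x = 230 mm, 27 mm above the bristle tips).
- mat: Fixed black rubber mat 140 x 110 mm (x, y), 4 mm thick, on which the brush head stands. Origin: centre of its underside, on the shelf surface.
- tin_red: Closed red tin, 75 mm across, 42 mm high, to be left alone. Origin: centre of its underside.
- tin_blue: Closed blue tin, 75 mm across, 42 mm high, to be left alone. Origin: centre of its underside.
- tub: Green plastic open tub 130 x 170 x 90 mm, to be left alone. Origin: centre of its underside.
- torch_nose (a point): Centre of the lower edge of the torch's lens end (x = +45 mm, at its underside), the end that comes to rest against the contact block. Axes as the torch.
Not all that is in view belongs to the job. What is meant by the torch is not turquoise, and is the larger of those in its own colour.

How it is judged (in metres and radians):
On the way, in this order (a step that is already met when the one before it is completed fails the run):
1. the brush is lifted off the mat in the gripper (height (world z) of brush above 0.012 m and contact force between the fingers and brush above 0.5 N), for 0.1 s.
2. the torch, pushed by the brush, is pressed lightly against the hidden contact block (contact force between torch and stop above 1 N and contact force between brush and torch above 1 N), for 0.05 s.
At the end, for the whole second after the job is handed in: The torch is at rest with its lens end within 2 mm of the hidden contact block, and the brush stands at rest on its bristles on the mat, upright within 7 degrees, its head centre within 60 mm of the mat's centre (x of torch_nose in the frame of stop above -0.002 m and linear speed of each of torch, brush below 0.01 m/s and angle between brush's own z axis and vertical below 0.12 rad and horizontal distance between brush and mat below 0.06 m and contact force between brush and mat above 0.3 N); the robot touches nothing.
It fails at once if the brush pushes the torch with more than 20 N (contact force between brush and torch above 20 N).
It fails at once if the torch is shoved or struck so that it moves faster than 0.15 m/s (linear speed of torch above 0.15 m/s).
It fails at once if the gripper touches the torch (contact force between the arm and torch above 0.5 N).
It fails at once if the fingers touch the torch (contact force between the fingers and torch above 0.5 N).
It fails at once if a tin or the tub is moved more than 15 mm (distance of any of tin_red, tin_blue, tub from where it was at the start of the episode above 0.015 m).
It also fails if it takes over 69 s, if anything falls off the work surface, if the arm or the gripper's body presses on something with over 40 N, if the wrist force passes 120 N, or if a joint passes its speed limit or range.

## Working session

There is one attempt and no reset: what is moved stays moved. The work goes in short steps, Python scripts to look and compute and a shell command to move; the robot and the scene stay as the last step left them, time stands still between calls to the robot, and variables do not carry over. Pictures are saved under pics/ and viewed, about 8 in all and at most 12, crops included, and the job is handed in when it is done.

```bash
ls; mkdir -p pics; python3 - <<'E'
from station import arm, eyes, spotter
import cv2,numpy as np
for c in("top","side"):
    cv2.imwrite(f"pics/{c}0.png",eyes.grab_frame(c))
    m=eyes.camera_model(c);print(c,np.round(m["intrinsics"],1).tolist(),m["distortion"],np.round(m["extrinsics"],3).tolist())
    for n in("torch","brush","mat","cradle"):
        print(n,[(round(d["p"],2),[int(v) for v in d["box"]]) for d in spotter.masks_of(c,n)])
s=arm.get_state();print({k:s[k] for k in("t","position","ee_rot","force","grip_width")})
E
```

```text
pics
top [[391.9, 0.0, 321.6], [0.0, 391.9, 198.3], [0.0, 0.0, 1.0]] [-0.08206295  0.          0.          0.          0.        ] [[-0.054, -0.999, -0.004, 44.625], [-0.974, 0.054, -0.219, 527.072], [0.218, -0.008, -0.976, 1081.986], [0.0, 0.0, 0.0, 1.0]]
torch [(0.77, [339, 125, 23, 19]), (0.7, [308, 191, 29, 14]), (0.54, [315, 244, 16, 11])]
brush [(0.8, [435, 144, 25, 86])]
mat [(0.56, [422, 200, 44, 52])]
cradle [(0.6, [258, 180, 89, 50]), (0.42, [308, 189, 23, 16])]
side [[456.5, 0.0, 321.3], [0.0, 456.5, 205.3], [0.0, 0.0, 1.0]] [0.03857901 0.         0.         0.         0.        ] [[0.815, -0.579, -0.022, -436.651], [-0.329, -0.431, -0.84, 217.434], [0.477, 0.692, -0.542, 1092.627], [0.0, 0.0, 0.0, 1.0]]
torch [(0.72, [302, 193, 27, 17]), (0.54, [386, 193, 17, 22]), (0.52, [267, 224, 18, 17])]
brush [(0.71, [364, 258, 99, 51])]
mat [(0.59, [337, 290, 76, 39])]
cradle [(0.97, [263, 173, 81, 56])]
{'t': 0.5, 'position': array([246.10722494, 574.45923241, 222.51114794]), 'ee_rot': array([ 3.68695509e-05,  9.79583206e-01, -2.01039152e-01, -1.97943314e-05]), 'force': array([ 0.69713922, -0.38285634,  0.57384923]), 'grip_width': 87.30987289904844}
```

View pics/top0.png

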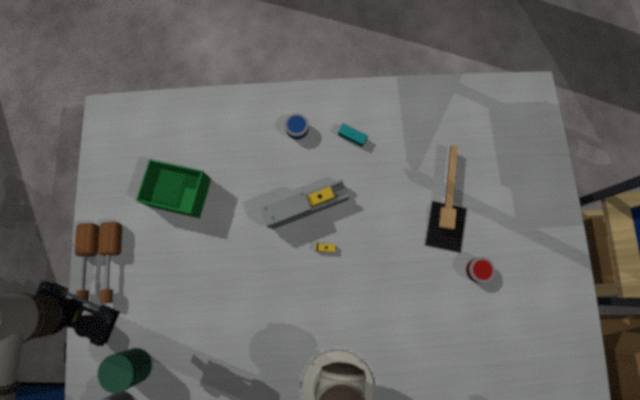

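View pics/side0.png

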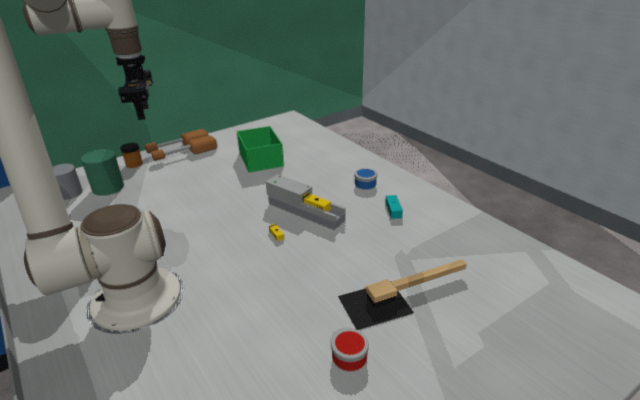

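The candidates for the torch are the yellow one in the cradle (top 321,196; side 317,202), the small yellow one (326,247) and the turquoise one (353,134). The description picks the one in the cradle: it is larger than the other yellow one and lies in the channel. Next I'll fit the poses and check the choice in a close crop.

```bash
cat > h.py <<'E'
from station import arm, eyes, spotter
import cv2,numpy as np
from scipy.optimize import minimize
S=4
def proj(c,P):
    m=eyes.camera_model(c);E=np.array(m["extrinsics"])
    return cv2.projectPoints(np.asarray(P,float).reshape(-1,3),cv2.Rodrigues(E[:3,:3])[0],E[:3,3],np.array(m["intrinsics"]),np.array(m["distortion"]))[0].reshape(-1,2)
def unproj(c,uv,z):
    m=eyes.camera_model(c);E=np.array(m["extrinsics"])
    p=cv2.undistortPoints(np.array(uv,float).reshape(-1,1,2),np.array(m["intrinsics"]),np.array(m["distortion"])).reshape(-1,2)
    d=np.c_[p,np.ones(len(p))]@E[:3,:3];o=-E[:3,:3].T@E[:3,3]
    return o+d*((z-o[2])/d[:,2])[:,None]
def sil(c,boxes,p,z0):
    im=np.zeros((400*S,640*S),np.uint8);a=p[2];R=np.array([[np.cos(a),-np.sin(a)],[np.sin(a),np.cos(a)]])
    for b in boxes:
        C=np.array([[x,y,z] for x in b[:2] for y in b[2:4] for z in b[4:]],float)
        C=np.c_[C[:,:2]@R.T+p[:2],C[:,2]+z0]
        h=cv2.convexHull(((proj(c,C)+.5)*S*16).astype(np.int32))
        cv2.fillConvexPoly(im,h,1,shift=4)
    return im>0
def fit(masks,boxes,p0,z0,occ=None):
    M={c:cv2.resize(m.astype(np.float32),None,fx=S,fy=S,interpolation=cv2.INTER_LINEAR)>.5 for c,m in masks.items()}
    def f(q):
        p=np.array([q[0],q[1],q[2]/100]);e=0
        for c in M:
            s=sil(c,boxes,p,z0)
            if occ: s&=~occ(c)
            e+=1-(s&M[c]).sum()/(s|M[c]).sum()
        return e/len(M)
    q0=np.array([p0[0],p0[1],p0[2]*100])
    for d in(15,4): 
        r=minimize(f,q0,method="Nelder-Mead",options=dict(initial_simplex=[q0]+[q0+d*np.eye(3)[i] for i in range(3)],xatol=.1,fatol=1e-4,maxfev=120));q0=r.x
    return np.array([q0[0],q0[1],q0[2]/100]),1-r.fun
CR=[(-70,50,-30,30,0,48),(50,180,-30,30,0,78)]
BR=[(-30,30,-22,22,0,36),(30,230,-10,10,18,36)]
TO=[(-45,45,-17.5,17.5,0,30)]
E
cat > m1.py <<'E'
from h import *
I={c:eyes.grab_frame(c) for c in("top","side")}
g=lambda n:{c:spotter.masks_of(c,n) for c in I}
cr=g("cradle");br=g("brush");to=g("torch");mt=g("mat")
def show(n,mk,B,p0,z0):
    for cs in(("top",),("side",),("top","side")):
        p,s=fit({c:mk[c] for c in cs},B,p0,z0);print(n,cs,np.round(p,3),round(s,3))
    return p
best=lambda d:{c:d[c][0]["region"] for c in d}
tm={}
for c in I:
    hsv=cv2.cvtColor(I[c],cv2.COLOR_BGR2HSV)
    y=((hsv[...,0]>18)&(hsv[...,0]<34)&(hsv[...,1]>150)).astype(np.uint8)
    n,l,st,_=cv2.connectedComponentsWithStats(y)
    print(c,"yellow",[s.tolist() for s in st[1:] if s[4]>30])
u=unproj("top",[[345,187],[265,220],[452,218],[453,147],[446,226],[321,196]],40);print(np.round(u,0).tolist())
a=np.arctan2(*(u[1]-u[0])[1::-1]);m=u[0]+(u[1]-u[0])*.28
cm=best(cr)
for c in I:
    for d in to[c]:
        if (cv2.dilate(cm[c].astype(np.uint8),np.ones((3,3)))>0)[d["region"]].mean()>.3: cm[c]=cm[c]|d["region"]
pc=show("cradle",cm,CR,[m[0],m[1],a],0)
b=np.arctan2(*(u[3]-u[2])[1::-1])
pb=show("brush",best(br),BR,[u[2][0],u[2][1],b],4)
MT=[(-70,70,-55,55,0,4)]
mm=best(mt)
for c in I:
    mm[c]=mm[c]|best(br)[c]
    r,_,=mt[c][0]["region"],0
    print("mat",c,np.round(unproj(c,cv2.boxPoints(cv2.minAreaRect(np.argwhere(r)[:,::-1].astype(np.float32))),4)).tolist())
for c in I:
    v=I[c].copy()
    for p,B,z in((pc,CR,0),(pb,BR,4)):
        k,_=cv2.findContours(cv2.resize(sil(c,B,p,z).astype(np.uint8),(640,400)),0,2);cv2.drawContours(v,k,-1,(255,0,255),1)
    v=cv2.resize(v,None,fx=4,fy=4,interpolation=2)
    o=v[480:1080,1000:1880] if c=="top" else v[660:1260,1040:1880]
    cv2.imwrite(f"pics/{c}1.png",cv2.resize(o,(780,560)))
np.savez("p.npz",pc=pc,pb=pb)
E
python3 m1.py
```

```text
top yellow [[308, 188, 26, 18, 283], [316, 244, 19, 8, 124]]
side yellow [[303, 193, 28, 18, 273], [270, 224, 14, 17, 144]]
[[563.0, -56.0, 40.0], [477.0, 185.0, 40.0], [452.0, -365.0, 40.0], [672.0, -397.0, 40.0], [429.0, -344.0, 40.0], [540.0, 17.0, 40.0]]
cradle ('top',) [537.959  13.409   1.895] 0.785
cradle ('side',) [535.567   9.394   1.886] 0.841
cradle ('top', 'side') [536.443  12.265   1.885] 0.805
brush ('top',) [ 4.57082e+02 -3.53482e+02 -2.18000e-01] 0.912
brush ('side',) [ 4.55171e+02 -3.52934e+02 -2.15000e-01] 0.896
brush ('top', 'side') [ 4.55841e+02 -3.52916e+02 -2.20000e-01] 0.901
mat top [[379.0, -280.0, 4.0], [515.0, -319.0, 4.0], [489.0, -431.0, 4.0], [353.0, -389.0, 4.0]]
mat side [[381.0, -286.0, 4.0], [550.0, -327.0, 4.0], [484.0, -430.0, 4.0], [333.0, -389.0, 4.0]]
```

View pics/top1.png

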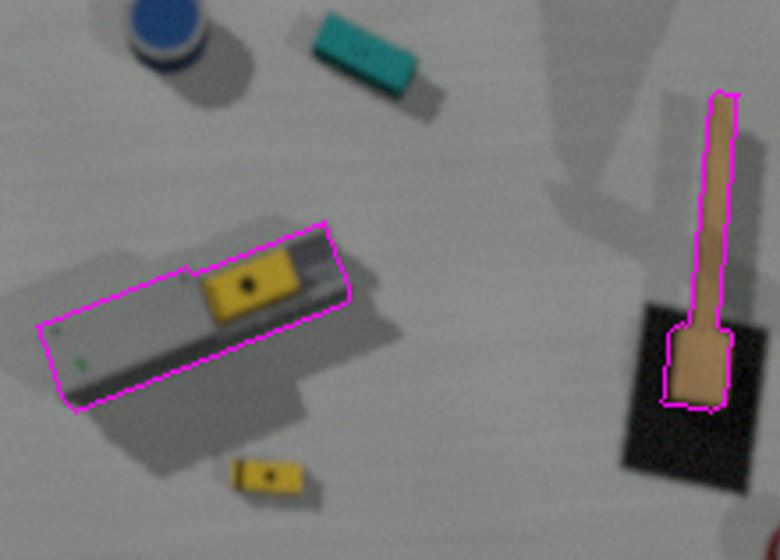

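View pics/side1.png

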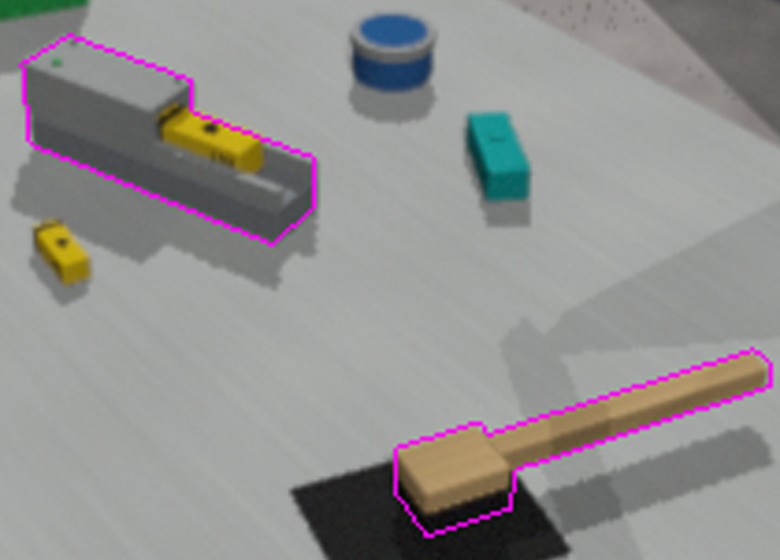

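The crops confirm the choice: the large yellow torch sits in the channel with its tail towards the open end, and both fitted outlines match. The grasp will have tool x pointing opposite to the handle, which keeps joint 6 in range. Next I'll write a helper that turns a world target into row units.

```bash
cat > to.py <<'E'
import sys,numpy as np
from station import arm
from scipy.spatial.transform import Rotation as R
s=arm.get_state();q=np.array(s["ee_rot"]);r=R.from_quat(q[[1,2,3,0]]);M=r.as_matrix()
a=np.arctan2(M[1,0],M[0,0]);print("t",round(s["t"],2),"pos",np.round(s["position"],1),"a",round(a,3),"tilt",np.round(M[2,:2],4),"F",np.round(s["force"],2),"T",np.round(s["torque"],2),"w",round(s["grip_width"],1),"q",np.round(s["qpos"],2))
if len(sys.argv)>1:
    x,y,z,b=map(float,sys.argv[1:5]);d=M.T@(np.array([x,y,z])-s["position"])/250
    w=(b-a+np.pi)%(2*np.pi)-np.pi
    if len(sys.argv)>5: w=b-a # no wrap
    sp=-w/.5;f=min(1,1/max(1e-9,*abs(d),abs(sp)));print("full",np.round(d,4),round(sp,4)," frac",round(f,3),np.round(d*f,4),round(sp*f,4))
E
python3 to.py 520 150 220 -1.88; python3 - <<'E'
from h import *
p=np.load("p.npz")["pc"];u=unproj("top",[[250+294.5*.282,120+268*.268]],60)[0];d=u[:2]-p[:2];print("tail cradle x,y",d@[np.cos(p[2]),np.sin(p[2])],d@[-np.sin(p[2]),np.cos(p[2])])
E
```

```text
t 1.0 pos [246.1 574.5 222.5] a -0.405 tilt [-0.  0.] F [-0.13 -0.85 -0.28] T [ 0.01  0.02 -0.03] w 86.9 q [ 1.42  0.38  0.01 -0.   -1.19 -0.26]
full [1.6757 1.1292 0.0102] 2.9504  frac 0.339 [0.568  0.3827 0.0034] 1.0
tail cradle x,y -32.381672359686405 0.6811090526229702
```

```bash
python3 -m crank '[[[0.57,0.38,0],1],[[0.57,0.38,0],1],[[0.57,0.38,0],1],[[0.57,0.38,0],1],[[0.57,0.38,0],1]]' 0; python3 to.py 520 150 220 -1.88
```

```text
t: 1.5
position: [340.9, 428.6, 223.1]
ee_rot: [-0.0, 0.899, -0.439, 0.0]
force: [1.0, 1.5, 0.0]
grip_width: 86.9
t 1.5 pos [340.9 428.6 223.1] a -0.909 tilt [-0.0001 -0.0002] F [0.96 1.51 0.05] T [ 0.1  -0.07  0.05] w 86.9 q [ 1.19  0.25 -0.18  0.   -1.13 -0.53]
full [1.3193 0.1202 0.0123] 1.9424  frac 0.515 [0.6792 0.0619 0.0063] 1.0
```

```bash
python3 -m crank '[[[0.68,0.06,0],1],[[0.68,0.06,0],1],[[0.68,0.06,0],1],[[0.68,0.06,0],1],[[0.68,0.06,0],1]]' 0 >/dev/null; python3 to.py 510 150 220 -1.88
```

```text
t 2.0 pos [434.7 283.8 223.2] a -1.412 tilt [-0.0001 -0.0004] F [ 0.81  1.07 -0.21] T [ 0.06 -0.07 -0.03] w 86.9 q [ 0.89  0.2  -0.25  0.   -1.12 -0.73]
full [ 0.5763 -0.2129  0.0127] 0.936  frac 1 [ 0.5763 -0.2129  0.0127] 0.936
```

```bash
python3 to.py 505 -364 200 -3.36 n
```

```text
t 2.0 pos [434.7 283.8 223.2] a -1.412 tilt [-0.0001 -0.0004] F [ 0.81  1.07 -0.21] T [ 0.06 -0.07 -0.03] w 86.9 q [ 0.89  0.2  -0.25  0.   -1.12 -0.73]
full [2.6033 0.1321 0.0924] 3.896  frac 0.257 [0.6682 0.0339 0.0237] 1.0
```

```bash
python3 -m crank '[[[0.67,0.03,0],1],[[0.67,0.03,0],1],[[0.67,0.03,0],1],[[0.67,0.03,0],1],[[0.67,0.03,0],1]]' 0 >/dev/null; python3 to.py 505 -364 200 -3.36 n
```

```text
t 2.5 pos [453.8 116.5 223.4] a -1.913 tilt [-0.0008 -0.0005] F [0.73 0.44 0.11] T [ 0.15 -0.06  0.04] w 87.1 q [ 0.6   0.11 -0.36 -0.   -1.1  -0.94]
full [ 1.7416 -0.8383  0.0926] 2.8935  frac 0.346 [ 0.6019 -0.2897  0.032 ] 1.0
```

```bash
python3 -m crank '[[[0.6,-0.29,0],1],[[0.6,-0.29,0],1],[[0.6,-0.29,0],1],[[0.6,-0.29,0],1],[[0.6,-0.29,0],1]]' 0 >/dev/null; python3 to.py 505 -364 200 -3.36 n
```

```text
t 3.0 pos [472.5 -49.4 223.2] a -2.414 tilt [-0.0011 -0.0002] F [0.38 0.28 0.04] T [ 0.15 -0.08 -0.01] w 87.1 q [ 0.24  0.13 -0.34 -0.   -1.1  -1.08]
full [ 0.7403 -1.026   0.0921] 1.8925  frac 0.528 [ 0.3912 -0.5421  0.0487] 1.0
```

```bash
python3 -m crank '[[[0.39,-0.54,0.04],1],[[0.39,-0.54,0.04],1],[[0.39,-0.54,0.04],1],[[0.39,-0.54,0.04],1],[[0.39,-0.54,0.04],1]]' 0 >/dev/null; python3 to.py 505 -364 150 -3.36 n
```

```text
t 3.5 pos [ 490.8 -215.1  212.3] a -2.913 tilt [-0.0004  0.0007] F [-0.59  0.66 -0.21] T [ 0.1  -0.14 -0.05] w 86.9 q [-0.11  0.24 -0.23 -0.   -1.1  -1.23]
full [ 0.0796 -0.5933  0.2488] 0.8938  frac 1 [ 0.0796 -0.5933  0.2488] 0.8938
```

```bash
python3 -m crank '[[[0.08,-0.593,0.25],0.894],[[0.08,-0.593,0.25],0.894],[[0.08,-0.593,0.25],0.894],[[0.08,-0.593,0.25],0.894],[[0.08,-0.593,0.25],0.894],[[0.08,-0.593,0.25],0.894],[[0.08,-0.593,0.25],0.894]]' 0 >/dev/null; python3 to.py 504.8 -363.9 12 -3.36 ; python3 - <<'E'
from h import *
v=cv2.resize(eyes.grab_frame("side"),None,fx=4,fy=4,interpolation=2)
cv2.imwrite("pics/side2.png",cv2.resize(v[700:1300,1240:2040],(640,480)))
E
```

```text
t 4.2 pos [ 506.  -362.1  151.1] a 2.927 tilt [-0.0021  0.0005] F [-0.79  1.17  0.28] T [-0.   -0.12  0.02] w 87.2 q [-0.36  0.44 -0.1  -0.   -1.03 -1.42]
full [ 0.0043 -0.0085  0.5563] 0.0074  frac 1 [ 0.0043 -0.0085  0.5563] 0.0074
```

View pics/side2.png

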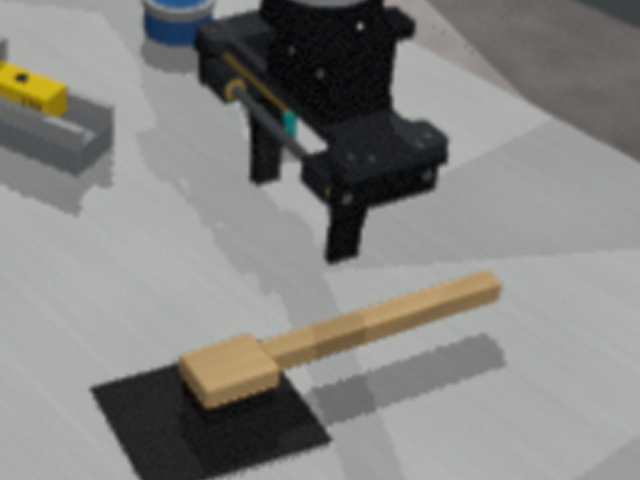

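The side view shows the open jaws above and on either side of the handle, near the head (about 280,350 in the crop), so I'll descend.

```bash
python3 -m crank '[[[0.004,-0.008,0.1],0.007],[[0.004,-0.008,0.22],0.007],[[0.004,-0.008,0.34],0.007],[[0.004,-0.008,0.44],0.007],[[0.004,-0.008,0.5],0.007],[[0.004,-0.008,0.54],0.007],[[0.004,-0.008,0.556],0.007],[[0.004,-0.008,0.556],0.007],[[0.004,-0.008,0.556],0.007]]' 0 >/dev/null; python3 to.py 504.8 -363.9 12 -3.36
```

```text
t 5.15 pos [ 505.6 -364.1   13.4] a 2.924 tilt [-0.0043 -0.    ] F [-0.55 -0.03 -0.15] T [ 0.01 -0.17 -0.02] w 87.0 q [-0.37  0.59 -0.23 -0.   -0.74 -1.42]
full [0.0033 0.0002 0.0054] 0.0009  frac 1 [0.0033 0.0002 0.0054] 0.0009
```

```bash
python3 -m crank '[[[0,0,0.004],0],[[0,0,0.004],0],[[0,0,0.004],0],[[0,0,0.004],0],[[0,0,0.004],0],[[0,0,0.004],0],[[0,0,0.004],0],[[0,0,0.004],0],[[0,0,0.004],0],[[0,0,0.004],0]]' 255 >/dev/null; python3 to.py
```

```text
t 6.15 pos [ 505.6 -364.1   12.3] a 2.924 tilt [-0.0044  0.    ] F [0.5  0.02 0.02] T [ 0.07 -0.13  0.04] w 20.0 q [-0.37  0.59 -0.23 -0.   -0.74 -1.42]
```

The fingers stopped at 20.0 mm, which is the handle width. Lifting.

```bash
python3 -m crank '[[[0,0,-0.03],0],[[0,0,-0.09],0],[[0,0,-0.17],0],[[0,0,-0.25],0],[[0,0,-0.33],0],[[0,0,-0.4],0],[[0,0,-0.44],0],[[0,0,-0.46],0],[[0,0,-0.46],0]]' 255 >/dev/null; python3 to.py 618 -240 130 5.027 n; python3 - <<'E'
from h import *
v=cv2.resize(eyes.grab_frame("side"),None,fx=4,fy=4,interpolation=2)
cv2.imwrite("pics/side3.png",cv2.resize(v[600:1300,1140:2040],(640,498)))
E
```

```text
t 7.05 pos [ 505.2 -364.   127.7] a 2.924 tilt [-0.0051  0.    ] F [-0.22  0.01 -1.37] T [ 0.01 -0.21  0.03] w 19.5 q [-0.37  0.46 -0.13 -0.   -0.98 -1.42]
full [-0.3332  0.5819 -0.0076] -4.2069  frac 0.238 [-0.0792  0.1383 -0.0018] -1.0
```

View pics/side3.png

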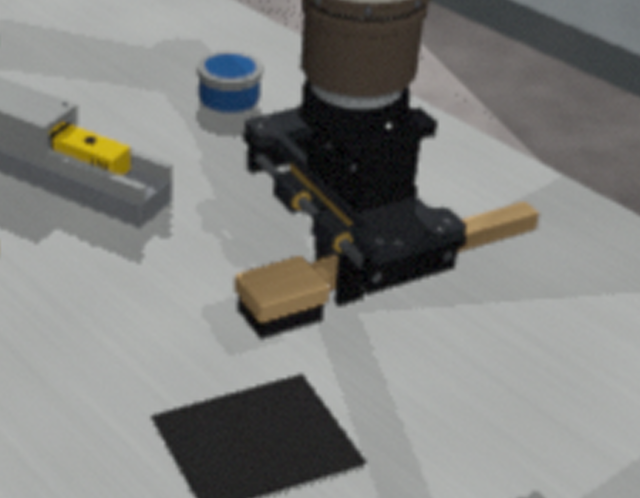

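The brush is held clear of the mat (head at 285,295 in the crop) and looks level. Next I'll turn it in steps on the way to the open end of the channel.

```bash
python3 -m crank '[[[-0.01,0.02,0],-0.15],[[-0.03,0.05,0],-0.4],[[-0.05,0.08,0],-0.65],[[-0.07,0.11,0],-0.9],[[-0.08,0.14,0],-1],[[-0.08,0.14,0],-1]]' 255 >/dev/null; python3 to.py 618 -240 130 5.027 n
```

```text
t 7.7 pos [ 531.8 -333.   125.5] a -2.859 tilt [-0.0016  0.0003] F [-0.46 -0.   -1.67] T [ 0.11 -0.13 -0.01] w 19.9 q [-0.3   0.47 -0.12 -0.   -0.99 -0.98]
full [-0.4351  0.2612 -0.0171] -15.772  frac 0.063 [-0.0276  0.0166 -0.0011] -1.0
```

```bash
python3 -m crank '[[[-0.02,0.015,0],-0.2],[[-0.05,0.03,0],-0.45],[[-0.08,0.05,0],-0.7],[[-0.11,0.07,-0.01],-0.9],[[-0.13,0.08,-0.02],-1],[[-0.13,0.08,-0.02],-1]]' 255 >/dev/null; python3 to.py 618 -240 130 -1.257
```

```text
t 8.3 pos [ 557.5 -304.6  130.1] a -2.36 tilt [-0.0012  0.0001] F [-0.2   0.04 -1.58] T [ 0.04 -0.1   0.01] w 19.6 q [-0.25  0.48 -0.09 -0.   -1.   -0.54]
full [-0.3538  0.0126  0.0008] -2.2053  frac 0.453 [-0.1604  0.0057  0.0003] -1.0
```

```bash
python3 -m crank '[[[-0.03,0,0],-0.2],[[-0.06,0,0],-0.45],[[-0.1,0,0],-0.7],[[-0.14,0,0],-0.9],[[-0.16,0.005,0],-1],[[-0.16,0.005,0],-1]]' 255 >/dev/null; python3 to.py 618 -240 130 -1.257
```

```text
t 8.9 pos [ 584.6 -275.3  129.3] a -1.861 tilt [-0.0012  0.0011] F [-0.45  0.05 -0.7 ] T [ 0.1  -0.07  0.05] w 19.7 q [-0.19  0.49 -0.06 -0.   -1.02 -0.1 ]
full [-0.1736 -0.0876 -0.0026] -1.2085  frac 0.827 [-0.1437 -0.0725 -0.0021] -1.0
```

```bash
python3 -m crank '[[[-0.03,-0.01,0],-0.2],[[-0.06,-0.03,0],-0.45],[[-0.1,-0.05,0],-0.7],[[-0.12,-0.06,0],-0.9],[[-0.144,-0.072,0],-1],[[-0.144,-0.072,0],-1]]' 255 >/dev/null; python3 to.py 618 -240 130 -1.257
```

```text
t 9.5 pos [ 611.9 -246.   128.8] a -1.363 tilt [-0.002   0.0013] F [-0.19 -0.02 -1.34] T [0.09 0.05 0.01] w 19.5 q [-0.14  0.52 -0.02 -0.   -1.03  0.35]
full [-0.0184 -0.0288 -0.0048] -0.2127  frac 1 [-0.0184 -0.0288 -0.0048] -0.2127
```

```bash
python3 -m crank '[[[-0.018,-0.029,0.03],-0.213],[[-0.018,-0.029,0.09],-0.213],[[-0.018,-0.029,0.16],-0.213],[[-0.018,-0.029,0.22],-0.213],[[-0.018,-0.029,0.26],-0.213],[[-0.018,-0.029,0.28],-0.213],[[-0.018,-0.029,0.28],-0.213],[[-0.018,-0.029,0.28],-0.213]]' 255 >/dev/null; python3 to.py 618 -240 60 -1.257; cat > look.py <<'E'
import sys
from h import *
from scipy.spatial.transform import Rotation as R
n=sys.argv[1];s=arm.get_state();q=np.array(s["ee_rot"]);M=R.from_quat(q[[1,2,3,0]]).as_matrix()
P=np.array(s["position"]);T=P+M@[-180,0,-19];pc=np.load("p.npz")["pc"];c,sn=np.cos(pc[2]),np.sin(pc[2])
loc=lambda X:np.round([(X[0]-pc[0])*c+(X[1]-pc[1])*sn,-(X[0]-pc[0])*sn+(X[1]-pc[1])*c,X[2]],1)
print("tip pred world",np.round(T,1),"cradle",loc(T))
out=[]
for k in("top","side"):
    I=eyes.grab_frame(k);v=cv2.resize(I,None,fx=4,fy=4,interpolation=2)
    w=lambda x,y,z:[pc[0]+x*c-y*sn,pc[1]+x*sn+y*c,z]
    L=[[w(x,y,48) for x in(-70,50)] for y in(-20,20)]+[[T+M@[80,yy,zz],T+M@[0,yy,zz]] for yy in(-10,10) for zz in(-9,)]+[[T+M@[0,-10,-9],T+M@[0,10,-9]]]
    for i,l in enumerate(L):
        a,b=((proj(k,l)+.5)*4).astype(int);cv2.line(v,tuple(map(int,a)),tuple(map(int,b)),(255,0,255) if i<2 else (0,0,255),1)
    u=((proj(k,[w(-25,0,45)])[0]+.5)*4).astype(int)
    out.append(v[max(0,u[1]-200):u[1]+200,max(0,u[0]-200):u[0]+200])
cv2.imwrite(f"pics/{n}.png",np.hstack(out))
E
python3 look.py l1
```

```text
t 10.3 pos [ 618.3 -240.3   59.4] a -1.257 tilt [-0.0013  0.0002] F [-1.48  0.23 -1.13] T [ 0.11 -0.01 -0.03] w 19.7 q [-0.13  0.59 -0.08 -0.   -0.9   0.44]
full [-0.0016  0.0009 -0.0022] -0.0007  frac 1 [-0.0016  0.0009 -0.0022] -0.0007
tip pred world [562.9 -69.1  78.7] cradle [-85.5  -0.   78.7]
```

View pics/l1.png

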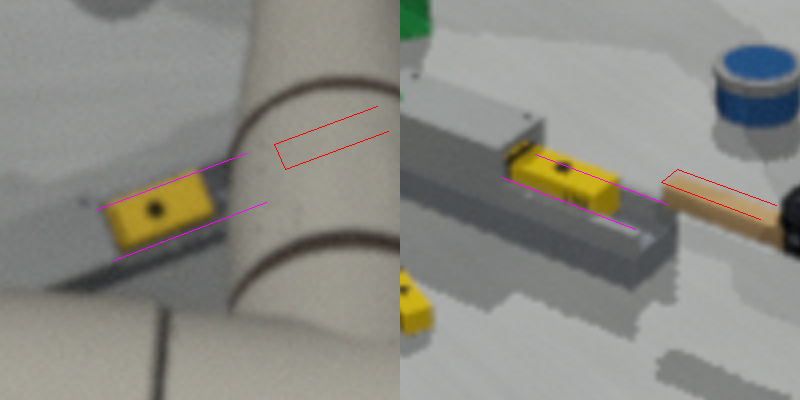

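```bash
python3 - <<'E'
import cv2
v=cv2.imread("pics/l1.png")[100:300,600:800];cv2.imwrite("pics/l1z.png",cv2.resize(v,(600,600),interpolation=2))
E
```

```text
(no output)
```

View pics/l1z.png

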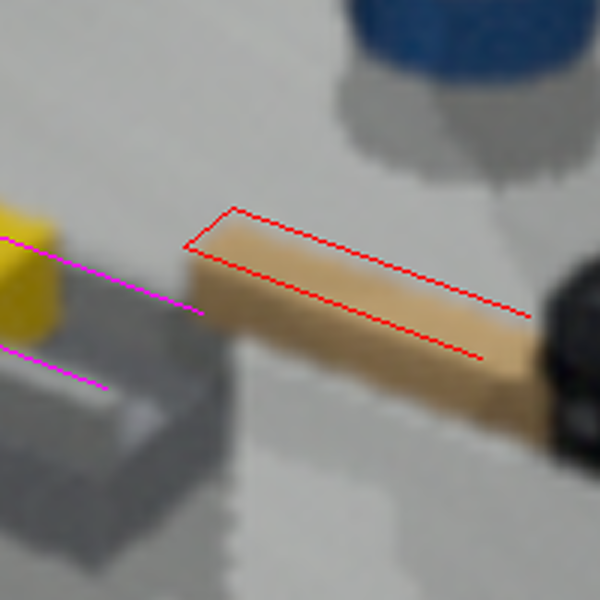

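Prediction and picture agree to about 2–3 mm, with the tip perhaps 2 mm lower than predicted. That is well inside the 10 mm side clearance. I'll lower, then advance to just short of the tail.

```bash
python3 -m crank '[[[0,0,0.03],0],[[0,0,0.06],0],[[0,0,0.09],0],[[0,0,0.115],0],[[0,0,0.125],0],[[0,0,0.125],0],[[-0.02,0,0.125],0],[[-0.05,0,0.125],0],[[-0.08,0,0.125],0],[[-0.1,0,0.125],0],[[-0.12,0,0.125],0],[[-0.12,0,0.125],0]]' 255 >/dev/null; python3 to.py; python3 look.py l2
```

```text
t 11.6 pos [ 609.1 -210.8   28.8] a -1.256 tilt [-0.0012 -0.0005] F [-0.08 -0.29 -1.04] T [ 0.09  0.01 -0.  ] w 20.0 q [-0.08  0.6  -0.16 -0.   -0.81  0.4 ]
tip pred world [553.4 -39.6  48. ] cradle [-54.6  -0.1  48. ]
```

View pics/l2.png

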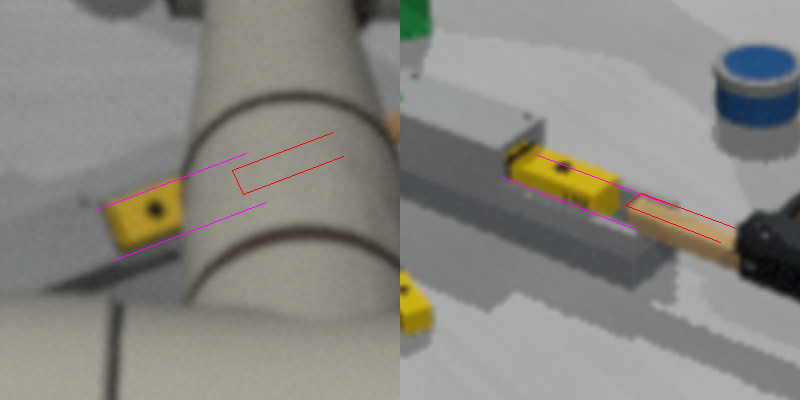

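The tip is inside the channel, facing the tail with a small gap (side crop, tip at 628,205 and tail at 618,200). Now gentle taps at about 20 mm/s, reading the force after each one.

```bash
cat > chk.py <<'E'
import sys,numpy as np
from station import arm
from scipy.spatial.transform import Rotation as R
pc=np.load("p.npz")["pc"];d=np.array([np.cos(pc[2]),np.sin(pc[2]),0])
s=arm.get_state();q=np.array(s["ee_rot"]);M=R.from_quat(q[[1,2,3,0]]).as_matrix();T=np.array(s["position"])+M@[-180,0,-19]
l=(T-[pc[0],pc[1],0])@d;f=-np.array(s["force"])@d
print("t",round(s["t"],2),"tip x %.1f"%l,"y %.1f z %.1f"%((T-[pc[0],pc[1],0])@[-d[1],d[0],0],T[2]),"push %.2f"%f,"F",np.round(s["force"],1),"w",round(s["grip_width"],1))
sys.exit(f>float(sys.argv[1]) if len(sys.argv)>1 else 0)
E
python3 chk.py
python3 -m crank '[[[-0.008,0,0],0],[[-0.016,0,0],0],[[-0.024,0,0],0],[[-0.032,0,0],0],[[-0.04,0,0],0],[[-0.048,0,0],0],[[-0.056,0,0],0],[[-0.064,0,0],0],[[-0.072,0,0],0],[[-0.08,0,0],0]]' 255 >/dev/null; python3 chk.py 6 && python3 -m crank '[[[-0.008,0,0],0],[[-0.016,0,0],0],[[-0.024,0,0],0],[[-0.032,0,0],0],[[-0.04,0,0],0],[[-0.048,0,0],0],[[-0.056,0,0],0],[[-0.064,0,0],0],[[-0.072,0,0],0],[[-0.08,0,0],0]]' 255 >/dev/null; python3 chk.py 6
```

```text
t 11.7 tip x -55.3 y -0.3 z 47.9 push 0.56 F [ 0.4 -0.5 -1. ] w 19.6
t 12.7 tip x -35.2 y -0.3 z 47.9 push 0.35 F [-0.6 -0.6 -1.5] w 19.4
t 12.7 tip x -35.2 y -0.3 z 47.9 push 0.35 F [-0.6 -0.6 -1.5] w 19.4False
False
```

```bash
sed -i 's/sys.exit(f>float(sys.argv\[1\])/sys.exit(int(f>float(sys.argv[1]))/' chk.py
python3 -m crank '[[[-0.008,0,0],0],[[-0.016,0,0],0],[[-0.024,0,0],0],[[-0.032,0,0],0],[[-0.04,0,0],0],[[-0.048,0,0],0],[[-0.056,0,0],0],[[-0.064,0,0],0],[[-0.072,0,0],0],[[-0.08,0,0],0]]' 255 >/dev/null; python3 chk.py 6 && python3 -m crank '[[[-0.008,0,0],0],[[-0.016,0,0],0],[[-0.024,0,0],0],[[-0.032,0,0],0],[[-0.04,0,0],0],[[-0.048,0,0],0],[[-0.056,0,0],0],[[-0.064,0,0],0],[[-0.072,0,0],0],[[-0.08,0,0],0]]' 255 >/dev/null; python3 chk.py 6
```

```text
t 13.7 tip x -15.0 y -0.3 z 48.0 push 0.63 F [ 1.3 -0.2 -1.7] w 19.7
t 14.7 tip x 5.2 y -0.2 z 48.0 push 1.28 F [ 0.9 -1.1 -1.2] w 20.0
```

```bash
python3 look.py l3
```

```text
tip pred world [535.1  17.2  48. ] cradle [ 5.2 -0.2 48. ]
```

View pics/l3.png

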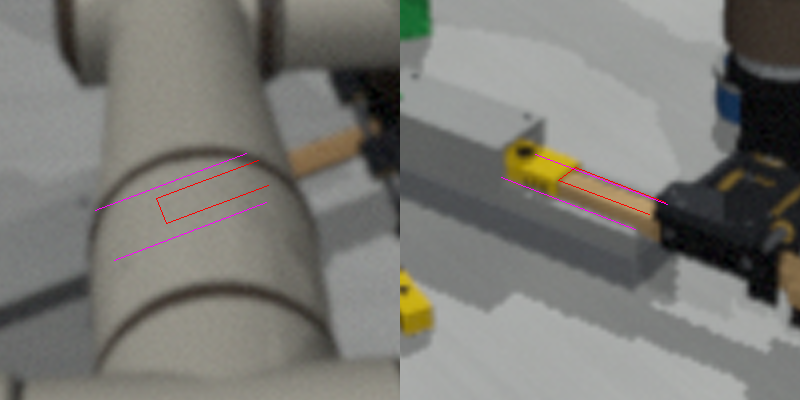

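The torch slides along with the handle end in contact (side crop, tail at 560,180). I'll advance to tip x of about 22, then take 3 mm taps with a force stop.

```bash

python3 -m crank '[[[-0.008,0,0],0],[[-0.016,0,0],0],[[-0.024,0,0],0],[[-0.032,0,0],0],[[-0.04,0,0],0],[[-0.048,0,0],0],[[-0.056,0,0],0],[[-0.064,0,0],0]]' 255 >/dev/null; python3 chk.py 4.5 && python3 -m crank '[[[-0.004,0,0],0],[[-0.008,0,0],0],[[-0.012,0,0],0]]' 255 >/dev/null; python3 chk.py 4.5 && python3 -m crank '[[[-0.004,0,0],0],[[-0.008,0,0],0],[[-0.012,0,0],0]]' 255 >/dev/null; python3 chk.py 4.5 
```

```text
t 15.6 tip x 21.6 y -0.1 z 48.0 push 2.49 F [-0.2 -2.7 -0.7] w 19.8
t 15.9 tip x 24.7 y -0.1 z 48.0 push 1.52 F [ 0.5 -1.4 -1.9] w 19.6
t 16.2 tip x 27.7 y -0.2 z 48.0 push 1.68 F [ 0.4 -1.6 -2.1] w 19.7
```

```bash

python3 -m crank '[[[-0.002,0,0],0],[[-0.004,0,0],0]]' >/dev/null; python3 chk.py 4 && python3 -m crank '[[[-0.002,0,0],0],[[-0.004,0,0],0]]' >/dev/null && python3 chk.py 4 && python3 -m crank '[[[-0.002,0,0],0],[[-0.004,0,0],0]]' >/dev/null && python3 chk.py 4 && python3 -m crank '[[[-0.002,0,0],0],[[-0.004,0,0],0]]' >/dev/null && python3 chk.py 4 && python3 -m crank '[[[-0.002,0,0],0],[[-0.004,0,0],0]]' >/dev/null && python3 chk.py 4 && python3 -m crank '[[[-0.002,0,0],0],[[-0.004,0,0],0]]' >/dev/null && python3 chk.py 4 && python3 -m crank '[[[-0.002,0,0],0],[[-0.004,0,0],0]]' >/dev/null && python3 chk.py 4 && python3 -m crank '[[[-0.002,0,0],0],[[-0.004,0,0],0]]' >/dev/null && python3 chk.py 4
```

```text
t 16.4 tip x 28.8 y -0.2 z 48.0 push 1.55 F [ 1.  -1.3 -0.8] w 19.6
t 16.6 tip x 29.8 y -0.1 z 48.0 push 1.52 F [ 0.6 -1.4 -2.5] w 19.5
t 16.8 tip x 30.8 y -0.1 z 48.0 push 1.16 F [-0.3 -1.3 -1.3] w 19.4
t 17.0 tip x 31.9 y -0.2 z 48.0 push 1.74 F [ 0.5 -1.7 -2.1] w 19.4
t 17.2 tip x 32.9 y -0.1 z 48.0 push 1.88 F [-0.4 -2.1 -1.7] w 20.0
t 17.4 tip x 34.0 y -0.1 z 48.0 push 1.02 F [ 0.5 -0.9 -0.6] w 19.7
t 17.6 tip x 35.0 y -0.1 z 48.0 push 1.12 F [ 0.1 -1.1 -1.6] w 19.7
t 17.8 tip x 36.1 y -0.1 z 48.0 push 1.48 F [ 0.9 -1.3 -2.3] w 19.7
```

```bash

python3 -m crank '[[[-0.002,0,0],0],[[-0.004,0,0],0]]' >/dev/null; python3 chk.py 4 && python3 -m crank '[[[-0.002,0,0],0],[[-0.004,0,0],0]]' >/dev/null && python3 chk.py 4 && python3 -m crank '[[[-0.002,0,0],0],[[-0.004,0,0],0]]' >/dev/null && python3 chk.py 4 && python3 -m crank '[[[-0.002,0,0],0],[[-0.004,0,0],0]]' >/dev/null && python3 chk.py 4 && python3 -m crank '[[[-0.002,0,0],0],[[-0.004,0,0],0]]' >/dev/null && python3 chk.py 4 && python3 -m crank '[[[-0.002,0,0],0],[[-0.004,0,0],0]]' >/dev/null && python3 chk.py 4 && python3 -m crank '[[[-0.002,0,0],0],[[-0.004,0,0],0]]' >/dev/null && python3 chk.py 4 && python3 -m crank '[[[-0.002,0,0],0],[[-0.004,0,0],0]]' >/dev/null && python3 chk.py 4 && python3 -m crank '[[[-0.002,0,0],0],[[-0.004,0,0],0]]' >/dev/null && python3 chk.py 4 && python3 -m crank '[[[-0.002,0,0],0],[[-0.004,0,0],0]]' >/dev/null && python3 chk.py 4 && python3 -m crank '[[[-0.002,0,0],0],[[-0.004,0,0],0]]' >/dev/null && python3 chk.py 4 && python3 -m crank '[[[-0.002,0,0],0],[[-0.004,0,0],0]]' >/dev/null && python3 chk.py 4
```

```text
t 18.0 tip x 37.1 y -0.1 z 48.0 push 1.49 F [ 1.1 -1.2 -1.8] w 19.9
t 18.2 tip x 38.2 y -0.1 z 48.0 push 2.21 F [ 1.1 -2.  -2.2] w 19.8
t 18.4 tip x 39.2 y -0.1 z 48.0 push 1.06 F [ 0.2 -1.  -1.9] w 19.6
t 18.6 tip x 40.3 y -0.1 z 48.0 push 0.91 F [ 0.1 -0.9 -1.1] w 19.6
t 18.8 tip x 41.3 y -0.1 z 48.0 push 0.86 F [ 0.5 -0.7 -1.3] w 19.6
t 19.0 tip x 42.3 y -0.1 z 48.0 push 1.29 F [ 0.7 -1.1 -2. ] w 19.6
t 19.2 tip x 43.4 y -0.1 z 48.0 push 1.35 F [ 0.7 -1.2 -1.8] w 19.7
t 19.4 tip x 44.4 y -0.1 z 48.0 push 1.36 F [ 0.4 -1.3 -1.5] w 19.8
t 19.6 tip x 45.5 y -0.1 z 48.0 push 1.41 F [-0.  -1.5 -2. ] w 20.0
t 19.8 tip x 46.6 y -0.1 z 48.1 push 1.46 F [ 1.3 -1.1 -1.3] w 19.6
t 20.0 tip x 47.6 y -0.1 z 48.0 push 0.95 F [-0.2 -1.1 -2.2] w 19.7
t 20.2 tip x 48.7 y -0.1 z 48.1 push 1.33 F [ 0.3 -1.3 -1.8] w 19.5
```

```bash

python3 -m crank '[[[-0.002,0,0],0],[[-0.004,0,0],0]]' >/dev/null; python3 chk.py 4 && python3 -m crank '[[[-0.002,0,0],0],[[-0.004,0,0],0]]' >/dev/null && python3 chk.py 4 && python3 -m crank '[[[-0.002,0,0],0],[[-0.004,0,0],0]]' >/dev/null && python3 chk.py 4 && python3 -m crank '[[[-0.002,0,0],0],[[-0.004,0,0],0]]' >/dev/null && python3 chk.py 4 && python3 -m crank '[[[-0.002,0,0],0],[[-0.004,0,0],0]]' >/dev/null && python3 chk.py 4 && python3 -m crank '[[[-0.002,0,0],0],[[-0.004,0,0],0]]' >/dev/null && python3 chk.py 4 && python3 -m crank '[[[-0.002,0,0],0],[[-0.004,0,0],0]]' >/dev/null && python3 chk.py 4 && python3 -m crank '[[[-0.002,0,0],0],[[-0.004,0,0],0]]' >/dev/null && python3 chk.py 4 && python3 -m crank '[[[-0.002,0,0],0],[[-0.004,0,0],0]]' >/dev/null && python3 chk.py 4 && python3 -m crank '[[[-0.002,0,0],0],[[-0.004,0,0],0]]' >/dev/null && python3 chk.py 4 && python3 -m crank '[[[-0.002,0,0],0],[[-0.004,0,0],0]]' >/dev/null && python3 chk.py 4 && python3 -m crank '[[[-0.002,0,0],0],[[-0.004,0,0],0]]' >/dev/null && python3 chk.py 4
```

```text
t 20.4 tip x 49.7 y -0.1 z 48.0 push 1.32 F [ 0.3 -1.3 -1.5] w 19.6
t 20.6 tip x 50.7 y -0.1 z 48.1 push 2.19 F [ 0.4 -2.2 -1.9] w 19.5
t 20.8 tip x 50.9 y -0.5 z 48.1 push 6.15 F [ 1.9 -5.8 -1.1] w 20.0
```

A firm rise to 6 N with the tip halted at x = 50.9 puts the nose at about 141 mm, inside the 120–155 range. I'll hold a moment lightly to confirm.

```bash
python3 chk.py; python3 -m crank '[[[-0.002,0,0],0]]' >/dev/null; python3 chk.py; python3 -m crank '[[[-0.002,0,0],0]]' >/dev/null; python3 chk.py; python3 look.py l4
```

```text
t 20.8 tip x 50.9 y -0.5 z 48.1 push 6.15 F [ 1.9 -5.8 -1.1] w 20.0
t 20.9 tip x 50.8 y -0.7 z 48.2 push 3.43 F [ 0.7 -3.4 -1.2] w 20.0
t 21.0 tip x 50.8 y -0.9 z 48.3 push 4.99 F [ 1.4 -4.8 -2. ] w 19.7
tip pred world [521.6  60.9  48.3] cradle [50.8 -0.9 48.3]
```

View pics/l4.png

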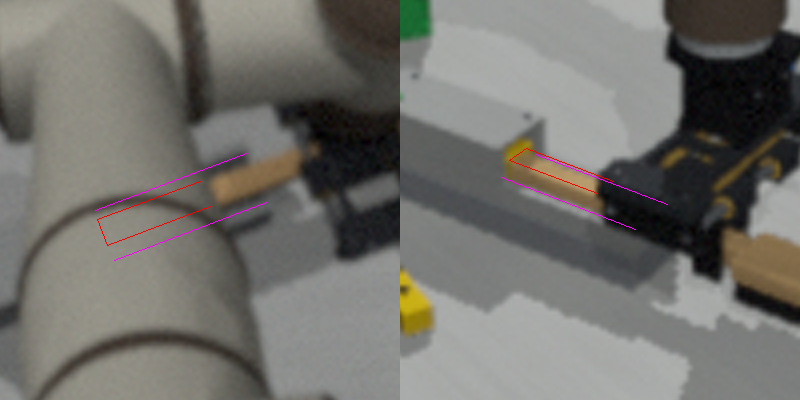

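The tip is exactly at the hood mouth, so I want to be sure it isn't caught on the hood edge. I'll back off 4 mm, shift 3 mm sideways and tap again.

```bash
python3 -m crank '[[[0.008,0,0],0],[[0.016,0.006,0],0],[[0.016,0.014,0],0],[[0.016,0.014,0],0]]' >/dev/null; python3 chk.py; python3 -m crank '[[[-0.003,0,0],0],[[-0.006,0,0],0],[[-0.009,0,0],0],[[-0.012,0,0],0]]' >/dev/null; python3 chk.py 4 && python3 -m crank '[[[-0.002,0,0],0],[[-0.004,0,0],0]]' >/dev/null && python3 chk.py 4 && python3 -m crank '[[[-0.002,0,0],0],[[-0.004,0,0],0]]' >/dev/null && python3 chk.py 4 && python3 -m crank '[[[-0.002,0,0],0],[[-0.004,0,0],0]]' >/dev/null && python3 chk.py 4
```

```text
t 21.5 tip x 47.2 y 3.1 z 48.2 push -0.21 F [ 0.3  0.3 -2.2] w 19.6
t 21.9 tip x 50.3 y 3.1 z 48.2 push -0.35 F [ 0.1  0.4 -1. ] w 19.3
t 22.1 tip x 50.8 y 2.9 z 48.3 push 3.18 F [ 1.9 -2.7 -1.3] w 19.4
t 22.3 tip x 50.9 y 2.6 z 48.3 push 7.15 F [ 1.5 -7.  -1.7] w 19.7
```

```bash
python3 -m crank '[[[0.008,0,0],0],[[0.016,-0.012,0],0],[[0.016,-0.026,0],0],[[0.016,-0.026,0],0],[[0.016,-0.026,0],0]]' >/dev/null; python3 chk.py; python3 -m crank '[[[-0.003,0,0],0],[[-0.006,0,0],0],[[-0.009,0,0],0],[[-0.012,0,0],0]]' >/dev/null; python3 chk.py 4 && python3 -m crank '[[[-0.002,0,0],0],[[-0.004,0,0],0]]' >/dev/null && python3 chk.py 4 && python3 -m crank '[[[-0.002,0,0],0],[[-0.004,0,0],0]]' >/dev/null && python3 chk.py 4 && python3 -m crank '[[[-0.002,0,0],0],[[-0.004,0,0],0]]' >/dev/null && python3 chk.py 4
```

```text
t 22.8 tip x 47.1 y -4.0 z 48.3 push -0.28 F [ 0.2  0.3 -2.2] w 19.5
t 23.2 tip x 50.3 y -3.9 z 48.3 push -0.61 F [-0.   0.6 -0.7] w 19.5
t 23.4 tip x 50.8 y -4.1 z 48.3 push 3.34 F [ 1.6 -3.  -1.6] w 19.7
t 23.6 tip x 50.9 y -4.4 z 48.4 push 6.47 F [ 2.5 -6.  -1.4] w 20.2
```

The contact is at the same x (50.8) over 7 mm of sideways travel, so the torch is on the contact block. Retreating along the channel, then lifting.

```bash
python3 -m crank '[[[0.01,0,0],0],[[0.03,0.008,0],0],[[0.08,0.017,0],0],[[0.16,0.017,0],0],[[0.24,0.017,0],0],[[0.32,0.017,0],0],[[0.4,0.017,0],0],[[0.48,0.017,0],0],[[0.54,0.017,0],0],[[0.58,0.017,0],0],[[0.58,0.017,0],0]]' >/dev/null; python3 chk.py; python3 -m crank '[[[0,0,-0.03],0],[[0,0,-0.1],0],[[0,0,-0.2],0],[[0,0,-0.3],0],[[0,0,-0.38],0],[[0,0,-0.4],0],[[0,0,-0.4],0]]' >/dev/null; python3 to.py 500 -362 128 -3.36 n
```

```text
t 24.7 tip x -95.3 y -0.5 z 48.9 push -0.17 F [-0.2  0.1 -1.8] w 19.6
t 25.4 pos [ 622.  -248.4  132. ] a -1.255 tilt [ 0.0059 -0.0069] F [ 0.14  0.1  -1.41] T [ 0.09 -0.   -0.04] w 19.4 q [-0.14  0.52 -0.    0.   -1.04  0.45]
full [0.2802 0.6053 0.0134] 4.2108  frac 0.237 [0.0665 0.1438 0.0032] 1.0
```

```bash
python3 -m crank '[[[0.01,0.02,0],0.15],[[0.025,0.05,0],0.4],[[0.04,0.09,0],0.65],[[0.055,0.12,0],0.9],[[0.066,0.14,0],1],[[0.066,0.14,0],1]]' >/dev/null; python3 to.py 494 -361 128 -3.36 n
```

```text
t 26.0 pos [ 592.3 -274.8  130.1] a -1.755 tilt [ 0.0013 -0.0053] F [-0.42  0.   -1.7 ] T [ 0.17 -0.08 -0.  ] w 19.7 q [-0.19  0.5  -0.05  0.   -1.02  0.  ]
full [0.4111 0.3235 0.0071] 3.2095  frac 0.312 [0.1281 0.1008 0.0022] 1.0
```

```bash
python3 -m crank '[[[0.02,0.015,0],0.15],[[0.05,0.04,0],0.4],[[0.08,0.065,0],0.65],[[0.11,0.09,0],0.9],[[0.128,0.1,0],1],[[0.128,0.1,0],1]]' >/dev/null; python3 to.py 494 -361 128 -3.36 n
```

```text
t 26.6 pos [ 561.2 -301.5  128.9] a -2.255 tilt [-0.0009 -0.0035] F [ 0.21  0.57 -2.14] T [ 0.1  -0.16  0.03] w 19.5 q [-0.24  0.48 -0.09  0.   -1.   -0.45]
full [0.3544 0.0581 0.0032] 2.2109  frac 0.452 [0.1603 0.0263 0.0014] 1.0
```

```bash
python3 -m crank '[[[0.02,0.005,0],0.15],[[0.06,0.01,0],0.4],[[0.1,0.015,0],0.65],[[0.14,0.02,0],0.9],[[0.16,0.026,0],1],[[0.16,0.026,0],1]]' >/dev/null; python3 to.py 494 -361 128 -3.36 n
```

```text
t 27.2 pos [ 530.6 -328.2  128.3] a -2.753 tilt [-0.0018 -0.0019] F [ 1.55  0.24 -2.61] T [ 0.1  -0.24  0.03] w 19.8 q [-0.29  0.46 -0.12  0.   -0.98 -0.89]
full [ 0.1852 -0.0659  0.0011] 1.2141  frac 0.824 [ 0.1525 -0.0543  0.0009] 1.0
```

```bash
python3 -m crank '[[[0.02,-0.01,0],0.15],[[0.06,-0.02,0],0.4],[[0.1,-0.035,0],0.65],[[0.13,-0.045,0],0.9],[[0.152,-0.054,0],1],[[0.152,-0.054,0],1]]' >/dev/null; python3 to.py 494 -361 12.8 2.923
```

```text
t 27.8 pos [ 500.6 -355.   127.9] a 3.032 tilt [-0.0021 -0.0007] F [-0.52  0.01 -1.2 ] T [ 0.04 -0.19  0.05] w 19.4 q [-0.35  0.44 -0.15  0.   -0.97 -1.33]
full [ 0.0244 -0.0265  0.4606] 0.2188  frac 1 [ 0.0244 -0.0265  0.4606] 0.2188
```

```bash
python3 -m crank '[[[0.024,-0.026,0.03],0.219],[[0.024,-0.026,0.1],0.219],[[0.024,-0.026,0.19],0.219],[[0.024,-0.026,0.28],0.219],[[0.024,-0.026,0.36],0.219],[[0.024,-0.026,0.41],0.219],[[0.024,-0.026,0.435],0.219],[[0.024,-0.026,0.443],0.219],[[0.024,-0.026,0.443],0.219],[[0.024,-0.026,0.443],0.219]]' >/dev/null; python3 to.py 494 -361 12.5 2.923; python3 -m crank '[[[0,0,0.004],0],[[0,0,0.008],0],[[0,0,0.012],0],[[0,0,0.012],0]]' >/dev/null; python3 to.py 494 -361 12.5 2.923
```

```text
t 28.8 pos [ 494.9 -361.2   18.2] a 2.923 tilt [-0.0041 -0.0009] F [ 0.08 -0.14 -0.43] T [ 0.05 -0.23 -0.04] w 19.6 q [-0.37  0.57 -0.26  0.   -0.74 -1.42]
full [0.0036 0.0001 0.0227] 0.0009  frac 1 [0.0036 0.0001 0.0227] 0.0009
t 29.2 pos [ 494.7 -361.2   15.1] a 2.923 tilt [-0.0039 -0.0009] F [ 0.74 -0.1  -1.91] T [ 0.01 -0.2  -0.02] w 19.8 q [-0.37  0.58 -0.26  0.   -0.73 -1.42]
full [0.003  0.     0.0106] 0.0009  frac 1 [0.003  0.     0.0106] 0.0009
```

```bash
python3 -m crank '[[[0,0,0.003],0],[[0,0,0.006],0],[[0,0,0.006],0]]' >/dev/null; python3 to.py;  python3 -m crank '[[[0,0,0.003],0],[[0,0,0.005],0],[[0,0,0.005],0]]' >/dev/null; python3 to.py
```

```text
t 29.5 pos [ 494.6 -361.1   13.4] a 2.923 tilt [-0.0035 -0.0008] F [-0.82  0.02 -1.51] T [ 0.   -0.19 -0.01] w 19.7 q [-0.37  0.58 -0.26  0.   -0.73 -1.42]
t 29.8 pos [ 494.6 -361.1   12.3] a 2.923 tilt [-0.0035 -0.0008] F [-0.78  0.32  0.5 ] T [ 0.08 -0.15  0.06] w 19.8 q [-0.37  0.58 -0.26  0.   -0.73 -1.42]
```

Vertical force went from −1.5 to +0.5 N, so the bristles are on the mat. I'll let go, rise straight up and check.

```bash
python3 -m crank '[[[0,0,0],0],[[0,0,0],0],[[0,0,0],0],[[0,0,0],0],[[0,0,0],0],[[0,0,0],0],[[0,0,0],0],[[0,0,0],0]]' 0; python3 -m crank '[[[0,0,-0.02],0],[[0,0,-0.08],0],[[0,0,-0.2],0],[[0,0,-0.35],0],[[0,0,-0.5],0],[[0,0,-0.65],0],[[0,0,-0.8],0],[[0,0,-0.8],0],[[0,0,-0.8],0]]' 0 >/dev/null;  python3 to.py 420 -60 300 3.4
```

```text
t: 30.6
position: [494.6, -361.2, 12.3]
ee_rot: [0.002, 0.109, 0.994, -0.001]
force: [0.2, -0.0, -0.2]
grip_width: 75.8
t 31.5 pos [ 494.2 -360.7  213.6] a 2.923 tilt [-0.0062 -0.0007] F [ 0.2   0.48 -0.7 ] T [ 0.09 -0.15  0.01] w 87.4 q [-0.37  0.37 -0.04 -0.   -1.15 -1.42]
full [ 0.5481  1.1099 -0.3498] -0.9535  frac 0.901 [ 0.4939  1.     -0.3151] -0.8591
```

```bash
python3 - <<'E'
from h import *
I={k:eyes.grab_frame(k) for k in("top","side")}
o=[]
pc=np.load("p.npz")["pc"];c,s=np.cos(pc[2]),np.sin(pc[2])
for k,P in(("top",[pc[0]+20*c,pc[1]+20*s,45]),("side",[pc[0]+20*c,pc[1]+20*s,45]),("side",[470,-365,30])):
    v=cv2.resize(I[k],None,fx=5,fy=5,interpolation=2);u=((proj(k,[P])[0]+.5)*5).astype(int)
    o.append(v[u[1]-220:u[1]+220,u[0]-130:u[0]+130] if k=="top" or len(o)<2 else v[u[1]-220:u[1]+220,u[0]-140:u[0]+140])
cv2.imwrite("pics/end.png",np.hstack(o)[:600,:800])
m={k:spotter.masks_of(k,"brush")[0] for k in I};print([x["p"] for x in m.values()])
for cs in(("top",),("side",)):print(cs,*fit({k:m[k]["region"] for k in cs},BR,[445,-350,-.22],4))
for k in I:
    print(k,[(round(d["p"],2),[int(x) for x in d["box"]]) for d in spotter.masks_of(k,"torch")])
for n in("tin_red","tin_blue","tub"):print(n,[[int(x) for x in d["box"]] for d in spotter.masks_of("side",n)][:1])
E
```

```text
Traceback (most recent call last):
IndexError: list index out of range
```

View pics/end.png

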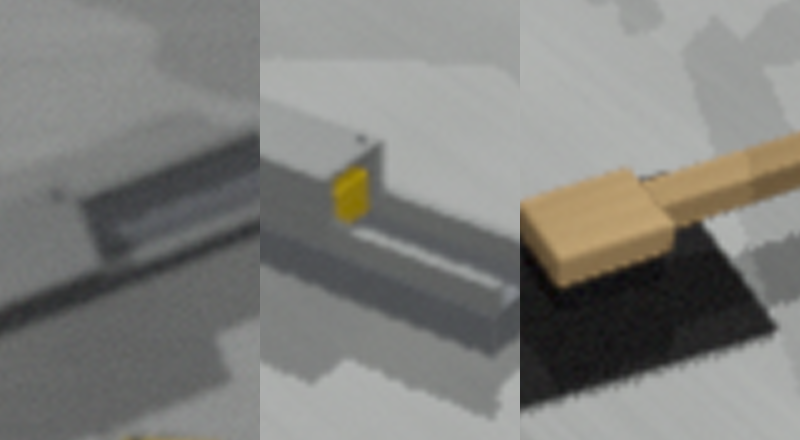

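The last view shows the torch's yellow tail at the hood mouth (350,195), where the taps left it. The brush stands level with its head on the mat (600,230), and the gripper is clear. One quick numeric check from the side camera, then I hand in.

```bash
python3 - <<'E'
from h import *
eyes.grab_frame("side")
d=spotter.masks_of("side","brush")
if d: print("brush",*fit({"side":d[0]["region"]},BR,[445,-350,-.22],4))
for n in("tin_red","tin_blue","tub"):print(n,[[int(x) for x in k["box"]] for k in spotter.masks_of("side",n)][:1])
print(arm.get_state()["t"],arm.sign_off())
E
```

```text
brush [ 4.45782559e+02 -3.48170942e+02 -2.31581985e-01] 0.8709442635510438
tin_red [[327, 331, 43, 39]]
tin_blue [[354, 165, 21, 23]]
tub [[239, 127, 42, 45]]
the job is handed in; nothing more can be done
31.9 None
```

The torch is at the hidden contact block and the brush is back standing on the mat; I handed the job in at 31.9 s. Sign-off reports no verdict, so what follows is what my own checks showed.

- **Torch:** I pushed it along the channel at 10–20 mm/s, and the last 23 mm in 1 mm taps. It stopped firmly with the handle end at cradle x ≈ 50.9 mm, which puts the lens end at about 141 mm, inside the 120–155 mm range. Because that is right at the hood mouth, I tapped again at sideways offsets of about +3 and −4 mm. Contact came at the same x each time, so it was the block and not the hood edge. The highest force I read was 7.2 N. The last picture shows the tail still at the hood mouth.
- **Brush:** it stands level with its head about 14 mm from the mat's centre by the side camera. The gripper is open and about 200 mm above it.
- **Tins and tub:** in the last side picture they are still where they were in the first one, by rough comparison.

**Disagreements and gaps:**
- While I held the brush, the side picture showed its tip 2–3 mm lower than predicted, about the calibration error.
- The last top-camera brush check failed because the network did not find it, so the final brush position rests on the side camera alone.
- The contact block itself was never seen; its position is judged from force and repeatability.

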